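# Dispense one tin from the garage spares rack

## Task

Get the round tin out of the spares dispenser: move the jar that stands in the way, pull the drawer out to its stop, then push the tin's own sprung rod all the way in, hold it there for a moment and let it spring back, so that the tin drops into the open drawer. Do not touch the tin with the gripper, leave both cartons in their lanes, do not let the drawer bump the jar, and leave the jar standing upright on the bench and the other things where they are.

Things in the scene. Friction and masses are not known exactly. Their poses are not given: they have to be found in the camera images.
- rack: Fixed grey dispenser cabinet, 140 x 200 x 90 mm (x, y, z). Origin: centre of its underside. Its own -x side is the front, turned to about world +y (+-17 deg). On its top (z 90) three open lanes run along x, centre lines y = -62, 0, +62 mm, 56 mm wide, dividers 20 mm high, open at the front edge x = -70. Each lane holds one part and has a push rod. Rod guide bar: x 50 to 65, up to z 125.
- drawer_handle (a point): Middle of the drawer's bar handle: a 12 mm round bar, 110 mm long along the rack's y, 66 mm above the bench, its axis 42 mm in front of the drawer front; open from above between bar and front (36 mm gap). Moves with the drawer. Shut, it lies at x = -122 mm in the rack's frame.
- drawer: The drawer; its frame lies on that of the rack when it is shut, and moves along the rack's -x by up to 100 mm, to its stop. It starts shut or up to 15 mm ajar, and stays where it is left. Inside: x -70 to 55, y -83 to 83 mm, floor at z = 34 mm, walls to z = 75 mm; front panel x -80 to -70, y -98 to 98, z 28 to 86 mm.
- rod0 (a joint): Travel of the sprung push rod of the lane at y = -62 mm of the rack, m: 0 at rest, 0.054 fully in; it moves along the rack's -x against a spring (4 N at rest, 9 N fully in) and springs back.
- rod1 (a joint): Travel of the sprung push rod of the lane at y = 0 mm of the rack, m: 0 at rest, 0.054 fully in; it moves along the rack's -x against a spring (4 N at rest, 9 N fully in) and springs back.
- rod2 (a joint): Travel of the sprung push rod of the lane at y = +62 mm of the rack, m: 0 at rest, 0.054 fully in; it moves along the rack's -x against a spring (4 N at rest, 9 N fully in) and springs back.
- rod0_head (a point): Centre of the outer (+x) face of the push head of the rod of the lane at y = -62 mm: a black block 12 x 30 x 38 mm (x, y, z), centre 111 mm above the bench, at x = 148 mm in the rack's frame at rest. Push it towards the rack's -x.
- rod1_head (a point): Centre of the outer (+x) face of the push head of the rod of the lane at y = 0 mm: a black block 12 x 30 x 38 mm (x, y, z), centre 111 mm above the bench, at x = 148 mm in the rack's frame at rest. Push it towards the rack's -x.
- rod2_head (a point): Centre of the outer (+x) face of the push head of the rod of the lane at y = +62 mm: a black block 12 x 30 x 38 mm (x, y, z), centre 111 mm above the bench, at x = 148 mm in the rack's frame at rest. Push it towards the rack's -x.
- tin: The round tin, bare metal, 50 mm diameter, 28 mm high, lying flat in one of the three lanes (which one varies). Origin: centre of its underside.
- carton_a: Rectangular cardboard carton 50 x 46 x 28 mm in another lane. Origin: centre of its underside.
- carton_b: Rectangular cardboard carton 48 x 50 x 24 mm in the remaining lane. Origin: centre of its underside.
- jar: Closed glass jar with a metal lid, 50 mm diameter, 85 mm high, standing in front of the drawer where the drawer must come out. Origin: centre of its underside.
- spray: Bystander: spray can, 60 mm diameter, 170 mm high, standing beside the rods. Origin: centre of its underside.
- bulb_box: Bystander: upright cardboard box 55 x 55 x 90 mm standing beside the drawer's path. Origin: centre of its underside.
- wrench: Bystander: wrench 160 mm long lying flat on the bench along its own x, on the robot's side of the rack. Origin: centre of its underside.
Mind the look-alikes: they are no part of the job. Leave any red look-alike of the jar alone. What is shaped like the tin but orange is not meant.

How it is judged:
On the way, in this order (a step that is already met when the one before it is completed fails the run):
1. the drawer is out to its stop (at least 94 of 100 mm) (x of drawer_handle in the frame of rack below -0.216 m), for 0.2 s.
2. a rod is pushed fully in (at least 51 of 54 mm) (value of joint any of rod0, rod1, rod2 above 0.051 m), for 0.1 s.
At the end, for the whole second after the job is handed in: The tin lies at rest inside the drawer, the drawer is still at least 90 mm out, all three rods have sprung back (within 4 mm of rest), and the jar stands upright (within 0.1 rad) and still on the bench. The spray can and the bulb box still stand (within 0.2 rad) (x of drawer_handle in the frame of rack below -0.212 m and value of joint each of rod0, rod1, rod2 below 0.004 m and x of tin in the frame of drawer between -0.072 and 0.057 m and y of tin in the frame of drawer between -0.085 and 0.085 m and z of tin in the frame of drawer between 0.02 and 0.075 m and linear speed of each of tin, jar below 0.02 m/s and angle between jar's own z axis and vertical below 0.1 rad and angle between each of spray, bulb_box's own z axis and vertical below 0.2 rad and height (world z) of jar between -0.008 and 0.008 m); the robot touches nothing.
It fails at once if a carton is pushed along or out of its lane (moved more than 20 mm) (distance of any of carton_a, carton_b from where it was at the start of the episode above 0.02 m).
It fails at once if the gripper touches the tin (over 0.5 N) (contact force between the fingers and tin above 0.5 N).
It fails at once if the drawer bumps the jar (over 0.5 N) (contact force between drawer and jar above 0.5 N).
It fails at once if the jar is tipped by more than 0.5 rad (angle between jar's own z axis and vertical above 0.5 rad).
It fails at once if the spray can, the bulb box or the wrench is moved by more than 30 mm (distance of any of spray, bulb_box, wrench from where it was at the start of the episode above 0.03 m).
It also fails if it takes over 64 s, if anything falls off the work surface, if the arm or the gripper's body presses on something with over 40 N, if the wrist force passes 120 N, or if a joint passes its speed limit or range.

## Robot

A 7-joint arm with a two-finger parallel gripper is mounted at the origin on the work surface. World frame = base frame: x ahead of the robot, y to its left, z up, the work surface at z = 0. Lengths are in m, angles in rad, forces in N, time in s.
With the tool pointing down it reaches from about 0.4 to 0.85 m from the base axis. Payload 4.5 kg.
Tool frame: the origin (TCP) lies midway between the tips of the shut fingers; the grasp point (between the pads) lies 19 mm behind it; z points along the fingers, y is the line along which they close (so a half turn about z gives the same grasp; the last joint's range is limited). The gripper opens to 85 mm and grips with 20 to 120 N. Pads are 22 mm wide; open, the fingers measure 114 mm over their backs; the gripper's body (76 mm by 85 mm) begins 54 mm behind the grasp point. The pads swing forward as they close: fully open they stand 13 mm farther back than shut.
Start: joints at [-1.203, 0.689, -0.195, 1.565, 0.157, 0.902, -0.215], TCP at [0.205, 0.591, 0.231] pointing down, gripper open.
Joint ranges: [-3.01, 3.01], [-0.46, 2.08], [-1.47, 1.51], [0.13, 2.56], [-1, 4.14], [0.04, 2.09], [-2.66, 2.66]. Speed limits (rad/s): [2.57, 2.57, 3.14, 3.14, 3.14, 3.14, 3.14].

## Interface

Orientations are given as a rotation vector (axis times angle).
In Python, from station import bot, viewer gives the robot as it stands. The module is installed in compiled form; this text tells all that it offers.
- The arm moves only by the tool play_rows, never from a script. Its argument "deltas" is a list of rows, each an object of numbers: "x", "y", "z": the shift along the tool's x, y, z in mm; "ax", "ay", "az": the turn, a rotation vector about the tool's x, y, z in degrees; "gripper": the opening, from 0 (shut) to 1 (fully open). A call has 1 to 10 rows; each row is the pose to reach, as a shift and turn from the pose commanded when the call began, along the tool's axes at that moment; what a row does not reach only later rows make up. A row lasts 1/12 s, in which the tool goes at most 41.7 mm and 7.16 degrees, less where a joint would pass 70% of its speed; a pose out of reach is approached as far as the arm can. A call with a gripper value outside its range is refused whole. The fingers move at their own pace and stop on an object; "grip_force" is the grip in N (left out, the last holds). Time passes only in rows, so rows that repeat a pose let the fingers close. It gives the time, the measured TCP pose, the force, the opening and the grip force at its end, in the units of the state.
- bot.state(): the state, without advancing time (a new reading comes with each control period).
- viewer.camera(name): name is "side" or "top"; returns a dict with "pixels" (480x640x3 uint8, blue, green, red), "z_map" (480x640 float32, m along the optical axis (not along the pixel's ray), 0 where there is no reading), "camera_matrix" (3x3 intrinsics, pixels), "distortion" ([k1, k2, p1, p2, k3] as OpenCV has them; the pictures are not rectified), "view" (4x4, takes a point from world to camera coordinates). Camera axes: x right, y up, looking along -z (the intrinsics and any distortion apply to the point x, -y, -z); pixel columns grow to the right and rows downward; lengths in m; the calibration is good to about 2 mm. A picture is of the moment at which its call begins.
- bot.hand_in(): hands the job in; it is judged then, once.
The state is a dict: "time_s": time; "joints": joint angles; "joint_vel": joint speeds; "tau": joint torques, N m; "position": TCP position; "tool_rot": TCP orientation; "wrist_force": force on the tool from outside, world axes, zero at the start; "torque": the same for the moment, N m; "grip_width": finger opening in m; "grasp_force": force on a finger pad.
Only numpy, scipy, OpenCV 4.12 (cv2) and the standard library are available. Lean on these libraries where they do the work, as an engineer would, in place of code of your own. Each camera call takes 0.05 s, during which the arm holds its last target. There are 200 camera calls.

## Working session

There is one attempt and no reset: what is moved stays moved. The work goes in short steps, Python scripts to look and compute and a tool call to move; the robot and the scene stay as the last step left them, time stands still between calls to the robot, and variables do not carry over. Pictures are saved under pics/ and viewed, at most 10 in all, crops included, and the job is handed in when it is done.

Besides the shell and the picture viewer there is one more tool, called as name(argument=value, ...) on one line, values as JSON. play_rows: Moves the arm, as the interface text tells. Its arguments: {"type":"object","properties":{"deltas":{"type":"array"},"grip_force":{"type":"number"}},"required":["deltas"]}

```bash
mkdir -p pics
cat > h.py <<'E'
import numpy as np, cv2
from station import bot, viewer
from scipy.spatial.transform import Rotation as R
def cloud(c):
    K=np.array(c["camera_matrix"]);d=np.array(c["distortion"],float);z=c["z_map"]
    v,u=np.mgrid[0:480,0:640]
    p=cv2.undistortPoints(np.stack([u,v],-1).reshape(-1,1,2).astype(float),K,d).reshape(480,640,2)
    P=np.dstack([p[...,0]*z,-p[...,1]*z,-z])
    V=np.array(c["view"]);W=(P-V[:3,3])@V[:3,:3]
    W[z<=0]=np.nan
    return W
E
python3 - <<'E'
from h import *
for n in("top","side"):
    c=viewer.camera(n);cv2.imwrite(f"pics/{n}0.png",c["pixels"]);np.save(f"{n}0.npy",cloud(c))
    V=np.array(c["view"]);print(n,(-V[:3,:3].T@V[:3,3]).round(3),np.isfinite(cloud(c)[...,0]).mean())
s=bot.state();print(s)
E
```

```text
top [0.423 0.039 0.918] 0.9962337239583333
side [ 0.407 -0.411  0.558] 0.99611328125
{'time_s': 0.1, 'joints': array([-1.20320786,  0.68989148, -0.19451451,  1.56624042,  0.15728223,
        0.90249354, -0.21511678]), 'joint_vel': array([ 0.00140256, -0.00030835,  0.00022726,  0.0004134 ,  0.00137153,
       -0.00179137, -0.00111533]), 'tau': array([-3.32944539e-03, -5.40599120e+01, -1.27141424e+00, -1.58985490e+01,
        9.41721926e-03,  4.39486539e-03, -1.81120058e-06]), 'position': array([0.20461596, 0.58994269, 0.23056938]), 'tool_rot': array([-5.21787103e-01, -3.09779037e+00,  2.57010295e-03]), 'wrist_force': array([-0.21769387, -0.19002351,  0.69888558]), 'torque': array([-0.01748546,  0.03442222,  0.01250847]), 'grasp_force': 0.0, 'grip_width': 0.085314252921932}
```

View pics/top0.png

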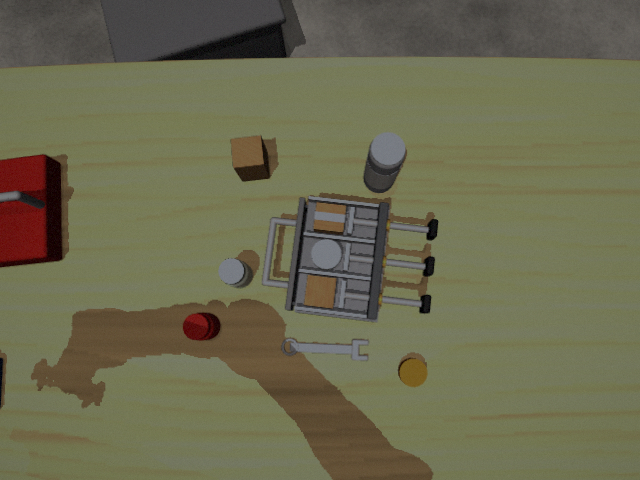

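View pics/side0.png

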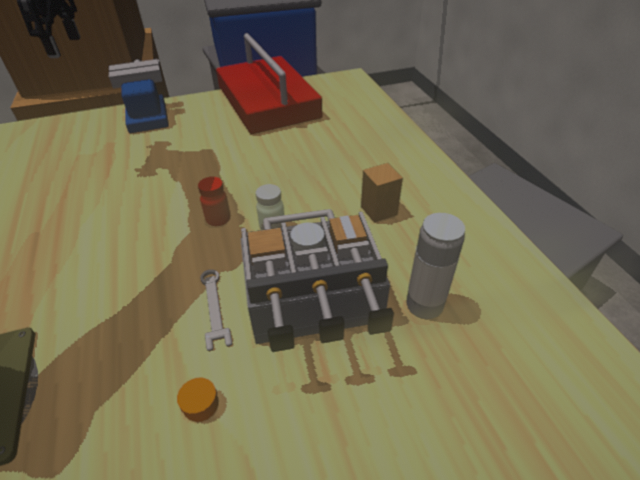

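The top view shows the tin in the middle lane at (326,254), the jar at (232,271), and the handle bar at about (271,253). The rod heads are at (432,229), (429,266) and (426,304). The red look-alike is at (200,326), the box at (250,158) and the spray can at (387,150).

Run:
```python
from h import *
W=np.load("top0.npy")
def reg(n,u0,u1,v0,v1,z0,z1):
    P=W[v0:v1,u0:u1].reshape(-1,3);P=P[(P[:,2]>z0)&(P[:,2]<z1)]
    r=cv2.minAreaRect(P[:,:2].astype(np.float32)*1000)
    print(n,len(P),"mean",P.mean(0).round(4),"min",P.min(0).round(3),"max",P.max(0).round(3),"rect",np.round(r[0],1),np.round(r[1],1),round(r[2],1));return P
reg("jar",210,260,250,295,.078,.095)
reg("red",175,225,305,345,.06,.11)
reg("box",225,275,130,185,.08,.1)
reg("spray",360,410,125,200,.15,.19)
reg("tin",308,345,236,270,.112,.125)
for n,a,b in(("h_up",215,245),("h_mid",252,280),("h_lo",290,318)):reg(n,415,445,a,b,.12,.14)
reg("bar",255,282,215,292,.062,.085)
reg("guide",362,392,195,325,.118,.14)
reg("orange",390,440,350,395,.01,.06)
reg("wrench",270,375,330,365,.004,.03)
P=reg("walls",285,395,190,325,.103,.116)
```

```text
jar 539 mean [0.5062 0.2128 0.0844] min [0.485 0.191 0.078] max [0.529 0.236 0.088] rect [506.6 213.3] [44.4 43.4] 64.3
red 588 mean [0.4125 0.2702 0.0833] min [0.391 0.25  0.06 ] max [0.434 0.294 0.089] rect [412.4 272.2] [42.5 44.2] 48.1
box 954 mean [0.7159 0.1888 0.0894] min [0.688 0.159 0.08 ] max [0.748 0.218 0.094] rect [717.4 189.7] [55.2 55.9] 7.0
spray 1098 mean [ 0.6882 -0.0472  0.1674] min [ 0.662 -0.079  0.15 ] max [ 0.718 -0.019  0.173] rect [690.8 -47.9] [58.9 56.4] 73.1
tin 730 mean [0.5302 0.0489 0.1174] min [0.506 0.02  0.112] max [0.559 0.073 0.122] rect [526.9  48.1] [56.8 49.4] 16.6
h_up 146 mean [ 0.5705 -0.1248  0.1283] min [ 0.556 -0.132  0.12 ] max [ 0.586 -0.118  0.133] rect [ 571.  -125.5] [12.3 29.6] 81.6
h_mid 148 mean [ 0.5091 -0.1171  0.1283] min [ 0.494 -0.125  0.12 ] max [ 0.525 -0.11   0.133] rect [ 509.5 -117.9] [12.4 30.2] 83.0
h_lo 151 mean [ 0.4474 -0.1095  0.1283] min [ 0.433 -0.117  0.121] max [ 0.462 -0.103  0.131] rect [ 447.4 -110.1] [12.4 29.1] 84.8
bar 594 mean [0.5363 0.147  0.0702] min [0.479 0.128 0.063] max [0.603 0.162 0.077] rect [541.2 145.7] [123.9  33.9] 0.8
guide 1104 mean [ 0.5181 -0.0348  0.1241] min [ 0.424 -0.054  0.118] max [ 0.615 -0.017  0.128] rect [519.4 -37.2] [ 19.3 191.4] 82.8
orange 666 mean [ 0.3302 -0.1016  0.0271] min [ 0.306 -0.127  0.013] max [ 0.355 -0.077  0.032] rect [ 329.9 -101.9] [50.5 48.8] 63.1
wrench 873 mean [0.3715 0.0506 0.0068] min [ 0.35  -0.023  0.004] max [0.399 0.153 0.011] rect [373.7  64.8] [176.   46.4] 87.4
walls 3415 mean [0.5128 0.0255 0.1114] min [ 0.424 -0.064  0.103] max [0.63  0.103 0.116] rect [525.8  10.8] [161.4 192.8] 82.6
```

```bash
cat >> h.py <<'E'
O=np.array([.5271,.023]); ang=np.deg2rad(7.1)
EX=np.array([-np.sin(ang),-np.cos(ang)]);EY=np.array([np.cos(ang),-np.sin(ang)])
def rk(p): d=np.asarray(p)[...,:2]-O; return np.stack([d@EX,d@EY],-1)
def wd(x,y): return O+x*EX+y*EY
def to(p,Rt=None):
    s=bot.state();T=R.from_rotvec(s["tool_rot"])
    print("now",s["position"].round(4),"delta mm",(T.inv().apply(np.array(p)-s["position"])*1000).round(1),
      "turn deg",None if Rt is None else np.rad2deg((T.inv()*Rt).as_rotvec()).round(2))
def down(yd):  # tool z down, tool y along yd
    y=np.array([yd[0],yd[1],0.]);y/=np.linalg.norm(y);z=np.array([0,0,-1.]);return R.from_matrix(np.column_stack([np.cross(y,z),y,z]))
E
python3 - <<'E'
from h import *
W=np.load("top0.npy");P=W[215:292,250:300].reshape(-1,3)
q=rk(P);m=(P[:,2]>.055)&(P[:,2]<.085)&(abs(q[:,1])<.03)&(q[:,0]<-.1)&(q[:,0]>-.15)
print("bar x",q[m].min(0),q[m].max(0),q[m].mean(0),P[m][:,2].max())
m=(P[:,2]>.055)&(P[:,2]<.08)&(q[:,0]<-.09)&(q[:,0]>-.15);print(q[m].min(0),q[m].max(0))
P=W[190:325,285:395].reshape(-1,3);q=rk(P);m=(P[:,2]>.1)&(P[:,2]<.115);print("walls",q[m].min(0),q[m].max(0))
for n,p in dict(jar=(.5066,.2133),red=(.4124,.2722),box=(.7174,.1897),spray=(.6908,-.0479),tin=(.5302,.0489)).items():print(n,rk(p).round(4))
print(R.from_rotvec(bot.state()["tool_rot"]).as_matrix().round(3))
for s in(1,-1):
  to([.5066,.2133,.16],down(s*EY)); to([.5066,.2133,.16],down(s*EX))
E
```

```text
bar x [-0.13381061 -0.02986995] [-0.12169653  0.02974542] [-0.1274197  -0.00063325] 0.07502007268491744
[-0.13413472 -0.06074548] [-0.09014666  0.06150505]
walls [-0.06896579 -0.09594264] [0.09255416 0.0969093 ]
jar [-0.1863 -0.0439]
red [-0.2331 -0.1446]
box [-0.1889  0.1682]
spray [0.0501 0.1712]
tin [-0.0261 -0.0001]
[[-0.945  0.328 -0.   ]
 [ 0.328  0.945 -0.002]
 [-0.    -0.002 -1.   ]]
now [0.2046 0.5899 0.2306] delta mm [-408.7 -256.8   71. ] turn deg [-7.000e-02  7.000e-02  7.798e+01]
now [0.2046 0.5899 0.2306] delta mm [-408.7 -256.8   71. ] turn deg [-1.0000e-02  1.4000e-01  1.6798e+02]
now [0.2046 0.5899 0.2306] delta mm [-408.7 -256.8   71. ] turn deg [-7.0000e-02 -8.0000e-02 -1.0202e+02]
now [0.2046 0.5899 0.2306] delta mm [-408.7 -256.8   71. ] turn deg [ -0.09  -0.   -12.02]
```

play_rows(deltas=[{"x": -20,"y": -13,"az": 4},{"x": -60,"y": -38,"az": 11},{"x": -100,"y": -63,"az": 18},{"x": -135,"y": -85,"az": 25},{"x": -170,"y": -107,"az": 32},{"x": -205,"y": -129,"z": 5,"az": 39},{"x": -240,"y": -151,"z": 10,"az": 46},{"x": -275,"y": -173,"z": 15,"az": 53},{"x": -310,"y": -195,"z": 20,"az": 60},{"x": -345,"y": -217,"z": 25,"az": 66}])

```text
$.deltas[0]: bad value
```

```bash
python3 -c "
from h import *
to([.5066,.2133,.16],down(EY));print(bot.state()['joints'].round(2))"
```

```text
now [0.2046 0.5899 0.2306] delta mm [-408.7 -256.8   71. ] turn deg [-7.000e-02  7.000e-02  7.798e+01]
[-1.2   0.69 -0.19  1.57  0.16  0.9  -0.22]
```

play_rows(deltas=[{"x": -20,"y": -13,"z": 0,"ax": 0,"ay": 0,"az": 4,"gripper": 1},{"x": -60,"y": -38,"z": 0,"ax": 0,"ay": 0,"az": 11,"gripper": 1},{"x": -95,"y": -60,"z": 0,"ax": 0,"ay": 0,"az": 18,"gripper": 1},{"x": -130,"y": -82,"z": 0,"ax": 0,"ay": 0,"az": 25,"gripper": 1},{"x": -165,"y": -104,"z": 0,"ax": 0,"ay": 0,"az": 32,"gripper": 1},{"x": -200,"y": -126,"z": 5,"ax": 0,"ay": 0,"az": 39,"gripper": 1},{"x": -235,"y": -148,"z": 10,"ax": 0,"ay": 0,"az": 46,"gripper": 1},{"x": -270,"y": -170,"z": 15,"ax": 0,"ay": 0,"az": 53,"gripper": 1},{"x": -305,"y": -192,"z": 20,"ax": 0,"ay": 0,"az": 60,"gripper": 1},{"x": -340,"y": -214,"z": 25,"ax": 0,"ay": 0,"az": 67,"gripper": 1}])

```text
time_s: 0.93
position: [0.4539, 0.2785, 0.2065]
tool_rot: [-2.151, -2.289, 0.001]
wrist_force: [0.8, 0.1, 0.7]
grip_width: 0.0857
grasp_force: 0.0
```

```bash
python3 -c "
from h import *
to([.5066,.2133,.16],down(EY));print(bot.state()['joints'].round(2))"
```

```text
now [0.4539 0.2785 0.2065] delta mm [-68.4  48.6  46.5] turn deg [-2.000e-02  1.000e-02  1.065e+01]
[-0.69  0.6   0.09  1.88 -0.08  0.66 -0.49]
```

play_rows(deltas=[{"x": -35,"y": 25,"z": 12,"ax": 0,"ay": 0,"az": 5,"gripper": 1},{"x": -55,"y": 39,"z": 30,"ax": 0,"ay": 0,"az": 10.6,"gripper": 1},{"x": -68,"y": 48,"z": 46,"ax": 0,"ay": 0,"az": 10.6,"gripper": 1},{"x": -68,"y": 48,"z": 46,"ax": 0,"ay": 0,"az": 10.6,"gripper": 1},{"x": -68,"y": 48,"z": 46,"ax": 0,"ay": 0,"az": 10.6,"gripper": 1}])

```text
time_s: 1.35
position: [0.5052, 0.2148, 0.1599]
tool_rot: [-2.349, -2.085, 0.004]
wrist_force: [-0.6, 0.6, -0.0]
grip_width: 0.0855
grasp_force: 0.0
```

```bash
python3 -c "
from h import *
to([.5066,.2133,.045],down(EY))"
```

```text
now [0.5052 0.2148 0.1599] delta mm [ -1.2   1.8 114.9] turn deg [-0.13  0.07  0.28]
```

play_rows(deltas=[{"x": -1,"y": 2,"z": 25,"ax": 0,"ay": 0,"az": 0,"gripper": 1},{"x": -1,"y": 2,"z": 60,"ax": 0,"ay": 0,"az": 0,"gripper": 1},{"x": -1,"y": 2,"z": 95,"ax": 0,"ay": 0,"az": 0,"gripper": 1},{"x": -1,"y": 2,"z": 118,"ax": 0,"ay": 0,"az": 0,"gripper": 1},{"x": -1,"y": 2,"z": 118,"ax": 0,"ay": 0,"az": 0,"gripper": 1},{"x": -1,"y": 2,"z": 118,"ax": 0,"ay": 0,"az": 0,"gripper": 0.4},{"x": -1,"y": 2,"z": 118,"ax": 0,"ay": 0,"az": 0,"gripper": 0.4},{"x": -1,"y": 2,"z": 118,"ax": 0,"ay": 0,"az": 0,"gripper": 0.4},{"x": -1,"y": 2,"z": 118,"ax": 0,"ay": 0,"az": 0,"gripper": 0.4},{"x": -1,"y": 2,"z": 118,"ax": 0,"ay": 0,"az": 0,"gripper": 0.4}], grip_force=30)

```text
time_s: 2.18
position: [0.5084, 0.2156, 0.0451]
tool_rot: [2.347, 2.088, 0.006]
wrist_force: [-1.0, 1.1, 4.5]
grip_width: 0.0479
grasp_force: 30.2
```

play_rows(deltas=[{"x": 0,"y": 0,"z": -15,"ax": 0,"ay": 0,"az": 0,"gripper": 0.4},{"x": 0,"y": 0,"z": -40,"ax": 0,"ay": 0,"az": 0,"gripper": 0.4},{"x": 10,"y": 5,"z": -65,"ax": 0,"ay": 0,"az": 0,"gripper": 0.4},{"x": 35,"y": 12,"z": -65,"ax": 0,"ay": 0,"az": 0,"gripper": 0.4},{"x": 65,"y": 20,"z": -65,"ax": 0,"ay": 0,"az": 0,"gripper": 0.4},{"x": 95,"y": 30,"z": -65,"ax": 0,"ay": 0,"az": 0,"gripper": 0.4},{"x": 125,"y": 30,"z": -65,"ax": 0,"ay": 0,"az": 0,"gripper": 0.4},{"x": 155,"y": 30,"z": -65,"ax": 0,"ay": 0,"az": 0,"gripper": 0.4},{"x": 175,"y": 30,"z": -65,"ax": 0,"ay": 0,"az": 0,"gripper": 0.4},{"x": 175,"y": 30,"z": -65,"ax": 0,"ay": 0,"az": 0,"gripper": 0.4}])

```text
time_s: 3.02
position: [0.5564, 0.3931, 0.1091]
tool_rot: [-2.337, -2.093, -0.01]
wrist_force: [-0.9, 0.7, -1.6]
grip_width: 0.0475
grasp_force: 32.6
```

```bash
python3 -c "
from h import *
s=bot.state();print(s['grip_width'],rk(s['position']));to([.565,.385,.045],down(EY))
c=viewer.camera('top');W=cloud(c);cv2.imwrite('pics/t1.png',c['pixels'])
d=W.reshape(-1,3);m=(np.hypot(d[:,0]-.565,d[:,1]-.385)<.15)&(d[:,2]<.1);print(d[m].max(0),np.percentile(d[m][:,2],[50,90,99]))"
```

```text
0.0475399603855641 [-0.37088208 -0.01670179]
now [0.5564 0.3931 0.1091] delta mm [-7.6  9.4 64.1] turn deg [ 0.03 -0.46  0.8 ]
[0.71483753 0.53365916 0.09999801] [-0.00031419  0.0018146   0.07488088]
```

play_rows(deltas=[{"x": 0,"y": 0,"z": 20,"ax": 0,"ay": 0,"az": 0,"gripper": 0.4},{"x": 0,"y": 0,"z": 45,"ax": 0,"ay": 0,"az": 0,"gripper": 0.4},{"x": 0,"y": 0,"z": 58,"ax": 0,"ay": 0,"az": 0,"gripper": 0.4},{"x": 0,"y": 0,"z": 62,"ax": 0,"ay": 0,"az": 0,"gripper": 0.4},{"x": 0,"y": 0,"z": 64,"ax": 0,"ay": 0,"az": 0,"gripper": 0.4},{"x": 0,"y": 0,"z": 64,"ax": 0,"ay": 0,"az": 0,"gripper": 0.4}])

```text
time_s: 3.57
position: [0.5563, 0.3832, 0.0455]
tool_rot: [-2.348, -2.086, 0.006]
wrist_force: [-5.5, -2.3, 5.9]
grip_width: 0.0476
grasp_force: 33.3
```

play_rows(deltas=[{"x": 0,"y": 0,"z": 0,"ax": 0,"ay": 0,"az": 0,"gripper": 0.6},{"x": 0,"y": 0,"z": 0,"ax": 0,"ay": 0,"az": 0,"gripper": 0.8},{"x": 0,"y": 0,"z": 0,"ax": 0,"ay": 0,"az": 0,"gripper": 1},{"x": 0,"y": 0,"z": 0,"ax": 0,"ay": 0,"az": 0,"gripper": 1},{"x": 0,"y": 0,"z": 0,"ax": 0,"ay": 0,"az": 0,"gripper": 1},{"x": 0,"y": 0,"z": -20,"ax": 0,"ay": 0,"az": 0,"gripper": 1},{"x": 0,"y": 0,"z": -55,"ax": 0,"ay": 0,"az": 0,"gripper": 1},{"x": 0,"y": 0,"z": -90,"ax": 0,"ay": 0,"az": 0,"gripper": 1},{"x": 0,"y": 0,"z": -110,"ax": 0,"ay": 0,"az": 0,"gripper": 1},{"x": 0,"y": 0,"z": -110,"ax": 0,"ay": 0,"az": 0,"gripper": 1}])

```text
time_s: 4.4
position: [0.5613, 0.3866, 0.1596]
tool_rot: [2.347, 2.086, 0.017]
wrist_force: [0.6, 0.5, 0.2]
grip_width: 0.0858
grasp_force: 0.0
```

```bash
python3 -c "
from h import *
c=viewer.camera('side');W=cloud(c).reshape(-1,3);cv2.imwrite('pics/s1.png',c['pixels'])
m=(np.hypot(W[:,0]-.556,W[:,1]-.383)<.06)&(W[:,2]<.1);print(m.sum(),W[m].max(0))
m&=W[:,2]>.08;print(W[m].mean(0),W[m][:,2].std())
p=wd(-.1277,0);to([*p,.17],down(EX));to([*p,.17],down(-EX));print(bot.state()['joints'].round(2))"
```

```text
1849 [0.61567133 0.43960127 0.0870488 ]
[0.55583578 0.37657002 0.08407449] 0.00127666513957188
now [0.5597 0.3858 0.1568] delta mm [-236.4   11.   -14.1] turn deg [ 3.000e-02 -4.000e-01  9.037e+01]
now [0.5597 0.3858 0.1568] delta mm [-236.4   11.   -14.1] turn deg [ 4.000e-01  3.000e-02 -8.963e+01]
[-0.75  0.85  0.16  1.47 -0.17  0.83 -0.65]
```

View pics/s1.png

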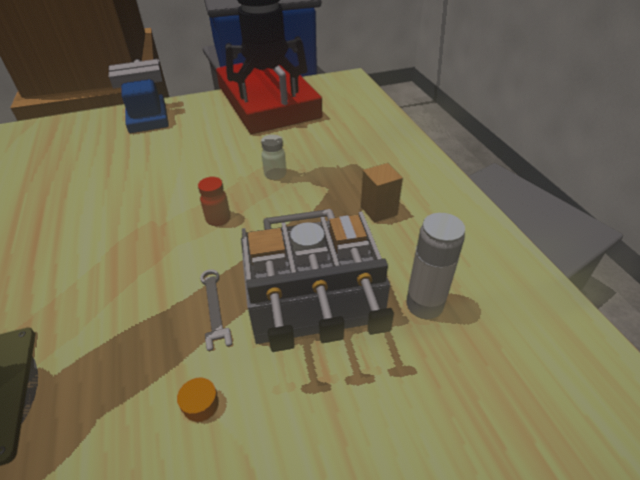

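```bash
python3 -c "
from h import *
to([*wd(-.1035,0),.15],down(EY))
P=np.load('top0.npy')[200:300,270:310].reshape(-1,3);q=rk(P);m=(P[:,2]>.079)&(P[:,2]<.088)&(abs(q[:,1])<.05)&(q[:,0]<-.06);print(np.percentile(q[m][:,0],[2,50,98]),m.sum())"
```

```text
now [0.5597 0.3858 0.1568] delta mm [-260.6   10.8    5.8] turn deg [ 0.27 -0.23  0.37]
[-0.08575251 -0.08012432 -0.06143511] 384
```

Front at −0.0857 and bar inner edge at −0.1217, so the gap is 36 mm as specified. I'll hook the bar with shut fingers.

play_rows(deltas=[{"x": -20,"y": 1,"z": 0,"ax": 0,"ay": 0,"az": 0,"gripper": 0},{"x": -55,"y": 3,"z": 0,"ax": 0,"ay": 0,"az": 0,"gripper": 0},{"x": -95,"y": 4,"z": 0,"ax": 0,"ay": 0,"az": 0,"gripper": 0},{"x": -135,"y": 6,"z": 2,"ax": 0,"ay": 0,"az": 0,"gripper": 0},{"x": -175,"y": 7,"z": 4,"ax": 0,"ay": 0,"az": 0,"gripper": 0},{"x": -210,"y": 9,"z": 6,"ax": 0,"ay": 0,"az": 0,"gripper": 0},{"x": -240,"y": 11,"z": 6,"ax": 0,"ay": 0,"az": 0,"gripper": 0},{"x": -260,"y": 11,"z": 6,"ax": 0,"ay": 0,"az": 0,"gripper": 0},{"x": -260,"y": 11,"z": 6,"ax": 0,"ay": 0,"az": 0,"gripper": 0},{"x": -260,"y": 11,"z": 6,"ax": 0,"ay": 0,"az": 0,"gripper": 0}])

```text
time_s: 5.28
position: [0.5375, 0.1236, 0.1468]
tool_rot: [-2.35, -2.083, 0.004]
wrist_force: [0.4, -0.1, -0.3]
grip_width: 0.0003
grasp_force: 0.0
```

```bash
python3 -c "
from h import *
print(rk(bot.state()['position']));to([*wd(-.1037,0),.05],down(EY))"
```

```text
[-0.10108531 -0.00208879]
now [0.5375 0.1236 0.1468] delta mm [ 2.7  2.3 96.8] turn deg [-0.12  0.07  0.21]
```

play_rows(deltas=[{"x": 3,"y": 2,"z": 0,"ax": 0,"ay": 0,"az": 0,"gripper": 0},{"x": 3,"y": 2,"z": 20,"ax": 0,"ay": 0,"az": 0,"gripper": 0},{"x": 3,"y": 2,"z": 45,"ax": 0,"ay": 0,"az": 0,"gripper": 0},{"x": 3,"y": 2,"z": 65,"ax": 0,"ay": 0,"az": 0,"gripper": 0},{"x": 3,"y": 2,"z": 82,"ax": 0,"ay": 0,"az": 0,"gripper": 0},{"x": 3,"y": 2,"z": 96,"ax": 0,"ay": 0,"az": 0,"gripper": 0},{"x": 3,"y": 2,"z": 96,"ax": 0,"ay": 0,"az": 0,"gripper": 0}])

```text
time_s: 5.87
position: [0.5387, 0.1302, 0.0488]
tool_rot: [-2.342, -2.089, 0.006]
wrist_force: [-0.2, 0.6, -0.2]
grip_width: -0.0005
grasp_force: 0.0
```

```bash
python3 -c "
from h import *
print(rk(bot.state()['position']));to([*wd(-.1037,0),.05],down(EY))"
```

```text
[-0.10780929 -0.00174062]
now [0.5387 0.1302 0.0488] delta mm [-4.1  1.7 -1.2] turn deg [-0.28  0.02  0.56]
```

play_rows(deltas=[{"x": 5,"y": 0,"z": 0,"ax": 0,"ay": 0,"az": 0,"gripper": 0},{"x": 13,"y": 0,"z": 0,"ax": 0,"ay": 0,"az": 0,"gripper": 0},{"x": 24,"y": 0,"z": 0,"ax": 0,"ay": 0,"az": 0,"gripper": 0},{"x": 35,"y": 0,"z": 0,"ax": 0,"ay": 0,"az": 0,"gripper": 0},{"x": 46,"y": 0,"z": 0,"ax": 0,"ay": 0,"az": 0,"gripper": 0},{"x": 57,"y": 0,"z": 0,"ax": 0,"ay": 0,"az": 0,"gripper": 0},{"x": 68,"y": 0,"z": 0,"ax": 0,"ay": 0,"az": 0,"gripper": 0},{"x": 78,"y": 0,"z": 0,"ax": 0,"ay": 0,"az": 0,"gripper": 0},{"x": 85,"y": 0,"z": 0,"ax": 0,"ay": 0,"az": 0,"gripper": 0},{"x": 90,"y": 0,"z": 0,"ax": 0,"ay": 0,"az": 0,"gripper": 0}])

```text
time_s: 6.7
position: [0.5517, 0.2192, 0.0521]
tool_rot: [2.347, 2.089, 0.003]
wrist_force: [1.1, -1.5, 1.4]
grip_width: 0.0002
grasp_force: 0.8
```

play_rows(deltas=[{"x": 3,"y": 0,"z": 0,"ax": 0,"ay": 0,"az": 0,"gripper": 0},{"x": 6,"y": 0,"z": 0,"ax": 0,"ay": 0,"az": 0,"gripper": 0},{"x": 6,"y": 0,"z": 0,"ax": 0,"ay": 0,"az": 0,"gripper": 0}])

```text
time_s: 6.95
position: [0.5519, 0.2239, 0.0518]
tool_rot: [-2.347, -2.087, -0.001]
wrist_force: [-0.4, -0.8, -0.3]
grip_width: -0.0002
grasp_force: 0.0
```

```bash
python3 -c "
from h import *
print(rk(bot.state()['position']))
W=cloud(viewer.camera('side')).reshape(-1,3);q=rk(W)
m=(W[:,2]>.06)&(W[:,2]<.08)&(abs(q[:,1])>.03)&(abs(q[:,1])<.05)&(q[:,0]<-.195)&(q[:,0]>-.26);print(m.sum(),np.percentile(q[m][:,0],[1,50,99]))"
```

```text
[-2.02472119e-01 -1.92683142e-04]
143 [-0.22047811 -0.21348465 -0.20018924]
```

play_rows(deltas=[{"x": 3,"y": 0,"z": 0,"ax": 0,"ay": 0,"az": 0,"gripper": 0},{"x": 6,"y": 0,"z": 0,"ax": 0,"ay": 0,"az": 0,"gripper": 0},{"x": 9,"y": 0,"z": 0,"ax": 0,"ay": 0,"az": 0,"gripper": 0},{"x": 12,"y": 0,"z": 0,"ax": 0,"ay": 0,"az": 0,"gripper": 0},{"x": 12,"y": 0,"z": 0,"ax": 0,"ay": 0,"az": 0,"gripper": 0}])

```text
time_s: 7.42
position: [0.552, 0.2267, 0.0517]
tool_rot: [2.349, 2.078, -0.017]
wrist_force: [-2.8, -14.6, 7.2]
grip_width: 0.0001
grasp_force: 7.3
```

```bash
python3 -c "
from h import *
print(rk(bot.state()['position']))
W=cloud(viewer.camera('side')).reshape(-1,3);q=rk(W)
m=(W[:,2]>.06)&(W[:,2]<.08)&(abs(q[:,1])>.03)&(abs(q[:,1])<.05)&(q[:,0]<-.195)&(q[:,0]>-.26);print(m.sum(),np.percentile(q[m][:,0],[1,50,99]))"
```

```text
[-0.20518095 -0.00047927]
141 [-0.22343716 -0.21588233 -0.20167276]
```

play_rows(deltas=[{"x": 0,"y": 0,"z": 0,"ax": 0,"ay": 0,"az": 0,"gripper": 0},{"x": 0,"y": 0,"z": 0,"ax": 0,"ay": 0,"az": 0,"gripper": 0},{"x": -6,"y": 0,"z": 0,"ax": 0,"ay": 0,"az": 0,"gripper": 0},{"x": -12,"y": 0,"z": 0,"ax": 0,"ay": 0,"az": 0,"gripper": 0},{"x": -12,"y": 0,"z": -10,"ax": 0,"ay": 0,"az": 0,"gripper": 0},{"x": -12,"y": 0,"z": -40,"ax": 0,"ay": 0,"az": 0,"gripper": 0},{"x": -12,"y": 0,"z": -80,"ax": 0,"ay": 0,"az": 0,"gripper": 0},{"x": -12,"y": 0,"z": -120,"ax": 0,"ay": 0,"az": 0,"gripper": 0},{"x": -12,"y": 0,"z": -150,"ax": 0,"ay": 0,"az": 0,"gripper": 0},{"x": -12,"y": 0,"z": -150,"ax": 0,"ay": 0,"az": 0,"gripper": 0}])

```text
time_s: 8.3
position: [0.556, 0.2261, 0.2093]
tool_rot: [2.345, 2.086, 0.022]
wrist_force: [0.4, 0.4, -0.3]
grip_width: -0.0001
grasp_force: 0.0
```

```bash
python3 -c "
from h import *
s=bot.state();print(rk(s['position']),s['joints'].round(2))
c=viewer.camera('top');cv2.imwrite('pics/t2.png',c['pixels'])
W=cloud(c).reshape(-1,3);q=rk(W)
m=(W[:,2]>.055)&(W[:,2]<.08)&(abs(q[:,1])<.045)&(q[:,0]<-.195)&(q[:,0]>-.26);print(m.sum(),np.percentile(q[m][:,0],[1,50,99]))
to([*wd(.19,0),.2],down(EY))"
```

```text
[-0.20511619  0.00358959] [-0.55  0.68  0.16  1.69 -0.14  0.77 -0.44]
352 [-0.22727859 -0.22004572 -0.21523794]
now [0.5543 0.2256 0.2063] delta mm [-394.4   -5.     3.9] turn deg [ 0.43 -0.34  0.44]
```

View pics/t2.png

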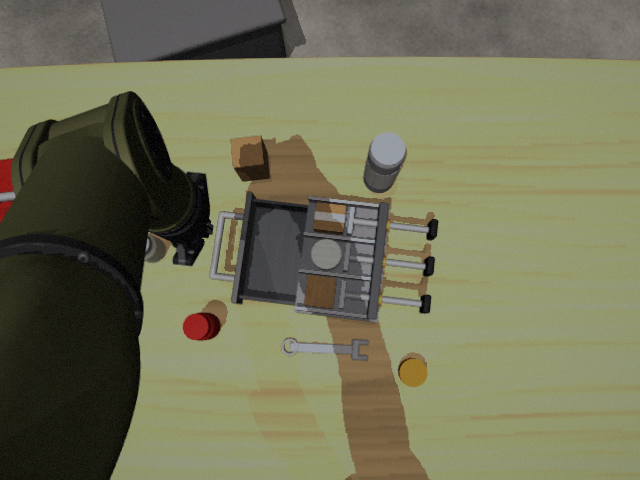

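Top view: the drawer is fully out (bar at about (222,247), outer edge −0.227 in the rack frame), the tin is still in the middle lane at (326,254), and the jar is clear at (152,248). Next I go behind the middle rod head at (429,266).

play_rows(deltas=[{"x": -20,"y": 0,"z": 0,"ax": 0,"ay": 0,"az": 0,"gripper": 0},{"x": -60,"y": -1,"z": 0,"ax": 0,"ay": 0,"az": 0,"gripper": 0},{"x": -100,"y": -2,"z": 0,"ax": 0,"ay": 0,"az": 0,"gripper": 0},{"x": -140,"y": -2,"z": 0,"ax": 0,"ay": 0,"az": 0,"gripper": 0},{"x": -180,"y": -3,"z": 0,"ax": 0,"ay": 0,"az": 0,"gripper": 0},{"x": -220,"y": -3,"z": 0,"ax": 0,"ay": 0,"az": 0,"gripper": 0},{"x": -260,"y": -4,"z": 0,"ax": 0,"ay": 0,"az": 0,"gripper": 0},{"x": -300,"y": -4,"z": 0,"ax": 0,"ay": 0,"az": 0,"gripper": 0},{"x": -340,"y": -5,"z": 0,"ax": 0,"ay": 0,"az": 0,"gripper": 0},{"x": -375,"y": -5,"z": 0,"ax": 0,"ay": 0,"az": 0,"gripper": 0}])

```text
time_s: 9.18
position: [0.5018, -0.1503, 0.2011]
tool_rot: [-2.347, -2.086, 0.001]
wrist_force: [0.9, 0.8, -0.5]
grip_width: 0.0
grasp_force: 0.0
```

```bash
python3 -c "
from h import *
s=bot.state();print(rk(s['position']),s['joints'].round(2));to([*wd(.185,0),.2],down(EY))"
```

```text
[ 0.17511419 -0.00373409] [ 0.16  0.6   0.08  1.91 -0.07  0.63  0.16]
now [ 0.5018 -0.1503  0.2011] delta mm [-9.9  3.7  1.1] turn deg [-0.1  -0.02  0.35]
```

play_rows(deltas=[{"x": -8,"y": 3,"z": 0,"ax": 0,"ay": 0,"az": 0,"gripper": 0},{"x": -8,"y": 3,"z": 15,"ax": 0,"ay": 0,"az": 0,"gripper": 0},{"x": -8,"y": 3,"z": 45,"ax": 0,"ay": 0,"az": 0,"gripper": 0},{"x": -8,"y": 3,"z": 75,"ax": 0,"ay": 0,"az": 0,"gripper": 0},{"x": -8,"y": 3,"z": 98,"ax": 0,"ay": 0,"az": 0,"gripper": 0},{"x": -8,"y": 3,"z": 98,"ax": 0,"ay": 0,"az": 0,"gripper": 0}])

```text
time_s: 9.68
position: [0.502, -0.1547, 0.0995]
tool_rot: [-2.34, -2.083, 0.006]
wrist_force: [0.5, 0.3, -0.7]
grip_width: -0.0006
grasp_force: 0.0
```

```bash
python3 -c "
from h import *
s=bot.state();print(rk(s['position']));to([*wd(.105,0),.1],down(EY))"
```

```text
[ 0.17941265 -0.00291614]
now [ 0.502  -0.1547  0.0995] delta mm [74.4  3.5 -0.4] turn deg [-0.51 -0.14  0.45]
```

play_rows(deltas=[{"x": 8,"y": 2,"z": 0,"ax": 0,"ay": 0,"az": 0,"gripper": 0},{"x": 18,"y": 3,"z": 0,"ax": 0,"ay": 0,"az": 0,"gripper": 0},{"x": 26,"y": 3,"z": 0,"ax": 0,"ay": 0,"az": 0,"gripper": 0},{"x": 34,"y": 3,"z": 0,"ax": 0,"ay": 0,"az": 0,"gripper": 0},{"x": 42,"y": 3,"z": 0,"ax": 0,"ay": 0,"az": 0,"gripper": 0},{"x": 50,"y": 3,"z": 0,"ax": 0,"ay": 0,"az": 0,"gripper": 0},{"x": 58,"y": 3,"z": 0,"ax": 0,"ay": 0,"az": 0,"gripper": 0},{"x": 66,"y": 3,"z": 0,"ax": 0,"ay": 0,"az": 0,"gripper": 0},{"x": 73,"y": 3,"z": 0,"ax": 0,"ay": 0,"az": 0,"gripper": 0},{"x": 78,"y": 3,"z": 0,"ax": 0,"ay": 0,"az": 0,"gripper": 0}])

```text
time_s: 10.52
position: [0.5186, -0.082, 0.1051]
tool_rot: [2.345, 2.081, 0.0]
wrist_force: [0.1, -10.5, -4.2]
grip_width: 0.0
grasp_force: 4.8
```

play_rows(deltas=[{"x": 3,"y": 0,"z": 0,"ax": 0,"ay": 0,"az": 0,"gripper": 0},{"x": 6,"y": 0,"z": 0,"ax": 0,"ay": 0,"az": 0,"gripper": 0},{"x": 6,"y": 0,"z": 0,"ax": 0,"ay": 0,"az": 0,"gripper": 0}])

```text
time_s: 10.77
position: [0.5186, -0.0818, 0.1052]
tool_rot: [2.347, 2.072, -0.007]
wrist_force: [-0.0, -19.8, -4.1]
grip_width: -0.0001
grasp_force: 9.4
```

```bash
python3 -c "
from h import *
s=bot.state();print(rk(s['position']),s['wrist_force'],(np.array([*EX,0])@s['wrist_force']))"
```

```text
[0.10499958 0.00452737] [ -0.04889325 -19.83945732  -4.06088095] 19.693370404675345
```

play_rows(deltas=[{"x": 0,"y": 0,"z": 0,"ax": 0,"ay": 0,"az": 0,"gripper": 0},{"x": 0,"y": 0,"z": 0,"ax": 0,"ay": 0,"az": 0,"gripper": 0},{"x": 0,"y": 0,"z": 0,"ax": 0,"ay": 0,"az": 0,"gripper": 0},{"x": -15,"y": 0,"z": 0,"ax": 0,"ay": 0,"az": 0,"gripper": 0},{"x": -30,"y": 0,"z": 0,"ax": 0,"ay": 0,"az": 0,"gripper": 0},{"x": -45,"y": 0,"z": 0,"ax": 0,"ay": 0,"az": 0,"gripper": 0},{"x": -60,"y": 0,"z": 0,"ax": 0,"ay": 0,"az": 0,"gripper": 0},{"x": -75,"y": 0,"z": 0,"ax": 0,"ay": 0,"az": 0,"gripper": 0},{"x": -85,"y": 0,"z": 0,"ax": 0,"ay": 0,"az": 0,"gripper": 0},{"x": -90,"y": 0,"z": 0,"ax": 0,"ay": 0,"az": 0,"gripper": 0}])

```text
time_s: 11.6
position: [0.5078, -0.1638, 0.1048]
tool_rot: [2.348, 2.085, 0.002]
wrist_force: [0.1, -0.7, -0.2]
grip_width: 0.0001
grasp_force: 0.0
```

play_rows(deltas=[{"x": 0,"y": 0,"z": -15,"ax": 0,"ay": 0,"az": 0,"gripper": 0},{"x": 0,"y": 0,"z": -50,"ax": 0,"ay": 0,"az": 0,"gripper": 0},{"x": 0,"y": 0,"z": -90,"ax": 0,"ay": 0,"az": 0,"gripper": 0},{"x": 0,"y": 0,"z": -110,"ax": 0,"ay": 0,"az": 0,"gripper": 0},{"x": -20,"y": 0,"z": -110,"ax": 0,"ay": 0,"az": 0,"gripper": 0},{"x": -20,"y": 0,"z": -110,"ax": 0,"ay": 0,"az": 0,"gripper": 0}])

```text
time_s: 12.1
position: [0.5058, -0.1852, 0.2161]
tool_rot: [2.346, 2.082, 0.002]
wrist_force: [-0.6, -0.8, 0.2]
grip_width: -0.0003
grasp_force: 0.0
```

```bash
python3 -c "
from h import *
for n in('top','side'):
  c=viewer.camera(n);cv2.imwrite('pics/%s3.png'%n,c['pixels'])
  if n=='top':
    W=cloud(c).reshape(-1,3);q=rk(W)
    m=(W[:,2]>.042)&(W[:,2]<.074)&(abs(q[:,1])<.075)&(q[:,0]>-.165)&(q[:,0]<-.075);print('tin',m.sum(),q[m].mean(0)+[.1,0],W[m][:,2].max())
  W=cloud(c).reshape(-1,3);q=rk(W)
  m=(W[:,2]>.12)&(W[:,2]<.135)&(q[:,0]>.1)&(q[:,0]<.158)
  for y in(-.062,0,.062):
    k=m&(abs(q[:,1]-y)<.02);print(n,k.sum(),q[k].max(0) if k.any() else 0)
"
```

```text
tin 78 [ 0.01508636 -0.00559273] 0.07397288384818766
top 152 [ 0.14802868 -0.04781177]
top 148 [0.14818946 0.01516203]
top 147 [0.14843862 0.0771427 ]
side 303 [ 0.15092762 -0.04536408]
side 217 [0.15053617 0.01339705]
side 278 [0.1506774 0.0774977]
```

View pics/side3.png

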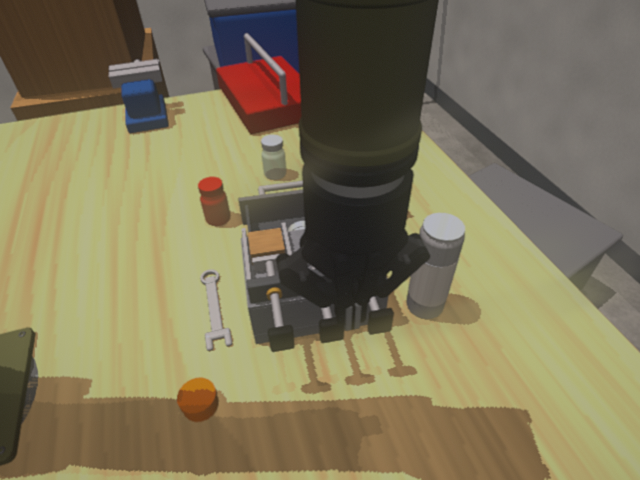

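View pics/top3.png

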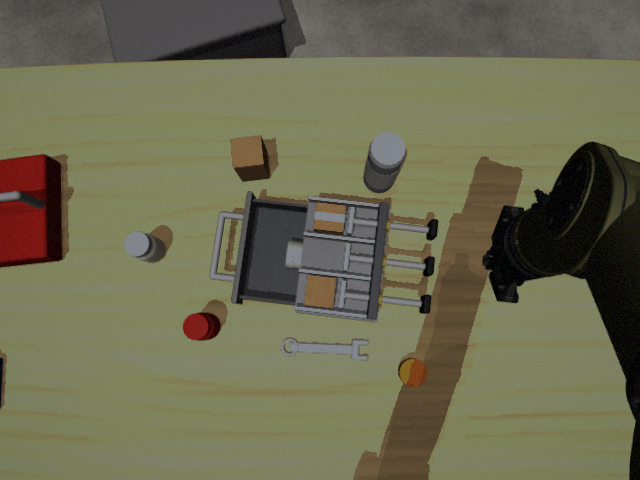

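The lane is empty and the rods are back. The tin shows at (294,254), just in front of the rack face, and may be leaning; I'll check its height.

```bash
python3 -c "
from h import *
c=viewer.camera('top');cv2.imwrite('pics/crop4.png',cv2.resize(c['pixels'][190:325,210:400],None,fx=4,fy=4,interpolation=cv2.INTER_CUBIC))
W=cloud(c)
for v in(246,254,262):
  for u in range(278,312,3):p=W[v,u];print(v,u,rk(p).round(3),p[2].round(3))
"
```

```text
246 278 [-0.118  0.014] 0.036
246 281 [-0.113  0.015] 0.034
246 284 [-0.107  0.016] 0.035
246 287 [-0.102  0.016] 0.035
246 290 [-0.092  0.011] 0.078
246 293 [-0.086  0.011] 0.081
246 296 [-0.081  0.012] 0.08
246 299 [-0.076  0.013] 0.076
246 302 [-0.071  0.014] 0.079
246 305 [-0.065  0.013] 0.088
246 308 [-0.06   0.013] 0.089
246 311 [-0.055  0.014] 0.088
254 278 [-0.116  0.   ] 0.033
254 281 [-0.111  0.001] 0.033
254 284 [-0.106  0.002] 0.032
254 287 [-0.094 -0.004] 0.084
254 290 [-0.089 -0.003] 0.083
254 293 [-0.084 -0.003] 0.083
254 296 [-0.079 -0.002] 0.08
254 299 [-0.074 -0.001] 0.08
254 302 [-0.069 -0.001] 0.088
254 305 [-0.063 -0.001] 0.09
254 308 [-0.058 -0.   ] 0.088
254 311 [-0.053  0.   ] 0.089
262 278 [-0.114 -0.014] 0.033
262 281 [-0.109 -0.014] 0.034
262 284 [-0.104 -0.013] 0.032
262 287 [-0.093 -0.017] 0.079
262 290 [-0.088 -0.016] 0.077
262 293 [-0.083 -0.016] 0.075
262 296 [-0.078 -0.015] 0.079
262 299 [-0.073 -0.015] 0.079
262 302 [-0.067 -0.015] 0.091
262 305 [-0.062 -0.015] 0.091
262 308 [-0.056 -0.014] 0.092
262 311 [-0.052 -0.013] 0.088
```

View pics/crop4.png

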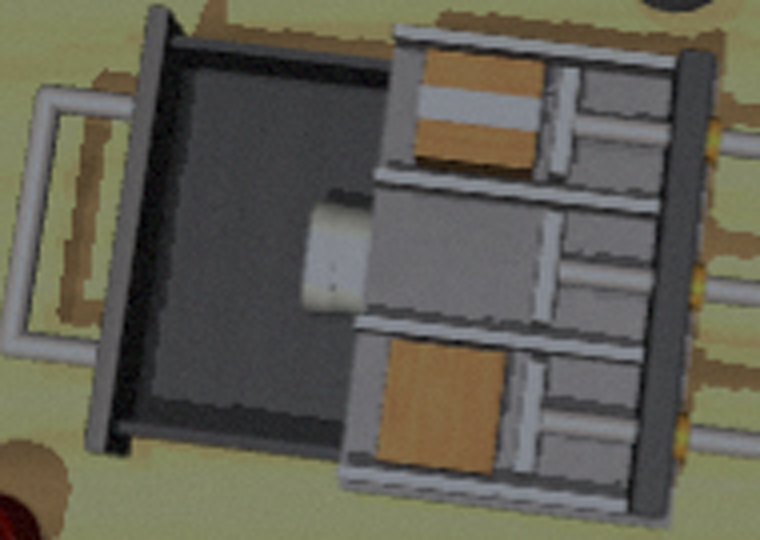

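The tin stands on edge in the drawer: its top is at 84 mm, which is the 34 mm floor plus its 50 mm diameter. That puts its origin at z≈59 mm and x≈0 to +32 mm in the drawer frame, both inside the limits. I'll wait and check that it is still.

play_rows(deltas=[{"x": 0,"y": 0,"z": 0,"ax": 0,"ay": 0,"az": 0,"gripper": 0},{"x": 0,"y": 0,"z": 0,"ax": 0,"ay": 0,"az": 0,"gripper": 0},{"x": 0,"y": 0,"z": 0,"ax": 0,"ay": 0,"az": 0,"gripper": 0},{"x": 0,"y": 0,"z": 0,"ax": 0,"ay": 0,"az": 0,"gripper": 0},{"x": 0,"y": 0,"z": 0,"ax": 0,"ay": 0,"az": 0,"gripper": 0},{"x": 0,"y": 0,"z": 0,"ax": 0,"ay": 0,"az": 0,"gripper": 0},{"x": 0,"y": 0,"z": 0,"ax": 0,"ay": 0,"az": 0,"gripper": 0},{"x": 0,"y": 0,"z": 0,"ax": 0,"ay": 0,"az": 0,"gripper": 0},{"x": 0,"y": 0,"z": 0,"ax": 0,"ay": 0,"az": 0,"gripper": 0},{"x": 0,"y": 0,"z": 0,"ax": 0,"ay": 0,"az": 0,"gripper": 0}])

```text
time_s: 13.08
position: [0.505, -0.1829, 0.2138]
tool_rot: [-2.348, -2.087, -0.0]
wrist_force: [0.1, 0.1, 0.4]
grip_width: -0.0003
grasp_force: 0.0
```

```bash
python3 -c "
from h import *
def f(W):
  W=W.reshape(-1,3);q=rk(W);m=(W[:,2]>.045)&(abs(q[:,1])<.07)&(q[:,0]>-.165)&(q[:,0]<-.075);t=(W[:,2]>.055)&(W[:,2]<.08)&(abs(q[:,1])<.045)&(q[:,0]<-.195)&(q[:,0]>-.26)
  return m.sum(),q[m].mean(0).round(4),q[m].min(0).round(3),q[m].max(0).round(3),'bar',np.percentile(q[t][:,0],[1,50])
print(f(cloud(viewer.camera('top'))))
for i in range(4):W=cloud(viewer.camera('top'))
print(f(W))
"
```

```text
(np.int64(336), array([-0.0855, -0.0019]), array([-0.096, -0.024]), array([-0.075,  0.024]), 'bar', array([-0.22677036, -0.22026712]))
(np.int64(329), array([-0.0856, -0.0019]), array([-0.096, -0.024]), array([-0.075,  0.025]), 'bar', array([-0.22706321, -0.22015394]))
```

```bash
python3 -c "
from station import bot
print(bot.hand_in())"
```

```text
the job is handed in; nothing more can be done
None
```

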